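# Start the sanding corner, extraction first

## Task

Get the sanding corner running. On the dust extraction box switch on the wide power rocker by pressing its raised far half until it is fully over, then flip the narrow speed rocker beside it to full speed in the same way, and only after that press the square start key of the disc sander all the way in and let it come back out. Keep off the sander's round stop button, and do not shift or pick up any of the things lying about.

Things in the scene. Friction and masses are not known exactly. Their poses are not given: they have to be found in the camera images.
- extractor: Grey dust extraction box, fixed, 260 (x) x 280 (y) x 85 mm high, left or right of the sander. Origin: centre of its underside; x away from the robot, y left; turned up to 0.15 rad. Barred grille deck 85 mm up; along the robot side a 70 mm deep switch panel sloping 15 degrees down towards the robot. Rocker middles at x = -96 mm, 76 mm up: power y = +45, speed y = -45 mm.
- power_rocker (a joint): Wide rocker (36 mm) on the panel, left of the other. Rad: 0 off (start), 0.28 on. Its 44 mm long face is a shallow V of two 22 mm halves. Off, the far half (grille side) stands up 0.28 rad. A stiff pivot: about 3 N down on the far half tips it, it stays where it is left, so press on to the hard stop. Then the far half lies parallel to the panel, 7 mm above it, and the near half stands up.
- power_rocker_far_half (a point): Power rocker. Point on the face of its far half, 15 mm beyond the valley of the V, mid-width: press here, 10 to 20 mm from the valley, not on the near half. Moves with the rocker, sinks 4 mm as it flips. y along the pivot, x away from the robot, up the panel.
- speed_rocker (a joint): Narrow rocker (20 mm) on the panel, right of the other. Rad: 0 low (start), 0.28 full. Its 44 mm long face is a shallow V of two 22 mm halves. Off, the far half (grille side) stands up 0.28 rad. A stiff pivot: about 3 N down on the far half tips it, it stays where it is left, so press on to the hard stop. Then the far half lies parallel to the panel, 7 mm above it, and the near half stands up.
- speed_rocker_far_half (a point): Speed rocker. Point on the face of its far half, 15 mm beyond the valley of the V, mid-width: press here, 10 to 20 mm from the valley, not on the near half. Moves with the rocker, sinks 4 mm as it flips. y along the pivot, x away from the robot, up the panel.
- sander: Disc sander, fixed, about 170 (x) x 270 (y) x 144 mm high, turned up to 0.15 rad. Origin on the table; x away from the robot, y left. From right to left: switch box (66 x 136 mm, black top 60 mm up), blue motor (top 126 mm up, right end at y = -57 mm), disc guard (top 144 mm), work table (87 mm up). On the switch box at y = -99 mm: start key x = +20 mm, stop button x = -50 mm.
- start_key (a joint): Start key: flat square key, 26 x 26 mm, at the far end of the switch box, 10 mm proud of it. Travel straight down in m: 0 out, 0.005 fully in; sprung, 1.2 N to start, 4.2 N fully in, then a hard stop; comes back out when released.
- start_key_top (a point): Centre of the top face of the start key, 70 mm above the table when out; moves with it. z up, x away from the robot.
- stop_button (a joint): Stop button: round mushroom 38 mm across on the end of the switch box towards the robot, 25 mm proud of the box, its top 85 mm above the table, 70 mm from the start key's centre. Travel in m: 0 out, 0.005 in. Must not be pressed.
- hull: Loose grey plastic ship model, 154 mm long (y), 30 mm wide, 44 mm high, lying on the grille. Origin under its middle. Leave alone.
- cement_jar: Loose cement jar, 36 mm across, 60 mm high, standing on the table between the machines. Origin: centre of its underside. Leave alone.
- nippers: Loose side nippers with yellow handles, 120 mm long, 46 mm wide, 12 mm high, lying on the table between the machines, nearer the robot than the jar. Origin at the pivot, on the table; jaws along +x. Leave alone.
- knife: Loose hobby knife with a blue handle, 155 mm long, 11 mm thick, lying across the grille between the rockers and the hull. Origin mid-handle, on its underside; blade along +x. Leave alone.

How it is judged:
By the outcome, as a careful person would: the job done as asked, in the order asked, and still so for the second after the job is handed in, with the robot touching nothing.
It also fails if it takes over 53 s, if anything falls off the work surface, if the arm or the gripper's body presses on something with over 40 N, if the wrist force passes 120 N, or if a joint passes its speed limit or range.

## Robot

A 6-joint arm with a two-finger parallel gripper is mounted at the origin on the work surface. World frame = base frame: x ahead of the robot, y to its left, z up, the work surface at z = 0. Lengths are in m, angles in degrees, forces in N, time in s.
With the tool pointing down it reaches from about 0.375 to 0.925 m from the base axis. Payload 5.7 kg.
Tool frame: the origin (TCP) lies at the very end of the fingers, on their centre line; the grasp point (between the pads) lies arm.grasp_offset behind it (arm.grasp_offset is the distance from the TCP to the grasp point, in m); z points along the fingers, y is the direction in which the jaws open and shut (so a half turn about z gives the same grasp; the last joint's range is limited). The gripper opens to 88 mm and grips with 3 to 60 N. Pads are 20 mm wide; open, the fingers measure 115 mm over their backs; the gripper's body (75 mm by 178 mm) begins 61 mm behind the grasp point.
Start: joints at [-75.35, 20.558, 86.54, -0, 72.909, -6.595], TCP at [0.217, -0.559, 0.223] pointing down, gripper open.
Joint ranges: [-170.27, 170.27], [-57.76, 135], [12.27, 136.19], [-55.21, 235.2], [11.17, 155.16], [-170.74, 170.74]. Speed limits (degrees/s): [136.94, 136.94, 180, 180, 180, 180].

## Interface

Orientations are given as [roll, pitch, yaw] about the fixed x, y, z axes, in that order (R = Rz(yaw) Ry(pitch) Rx(roll)).
In Python, from bench import arm gives the robot as it stands.
- The arm moves only by the tool drive_tool, never from a script. Its argument "deltas" is a list of rows, each a list of 3 entries, a list of its own where there are three numbers: the finger opening in cm, from 0 to 8.78, then the shift along the world's x, y, z in cm, then the turn, a rotation vector about the world's x, y, z in rad. A call has 1 to 20 rows; each row is the pose to reach, as a shift and turn from the pose measured when the call began; what a row does not reach only later rows make up. A row lasts 1/12 s, in which the tool goes at most 41.7 mm and 7.16 degrees, less where a joint would pass 70% of its speed; a pose out of reach is approached as far as the arm can. A call with a gripper value outside its range is refused whole. The fingers move at their own pace and stop on an object; the grip force is fixed at half the most. Time passes only in rows, so rows that repeat a pose let the fingers close. It gives the time, the measured TCP pose, the force and the opening at its end, in the units of the state.
- arm.sense(): the state, without advancing time (a new reading comes with each control period).
- arm.camera(name): name is "side" or "top" or "wrist"; returns the picture (400x640x3 uint8, red, green, blue); there is no depth.
- arm.camera_model(name): a dict with "fx", "fy", "cx", "cy" (pixels), "k1" (the pictures are not rectified: a ray, as slopes to the right and down, at radius r is drawn at 1 + k1 r^2 times it, then the intrinsics apply), "view" (4x4, takes a point from world to camera coordinates); the wrist camera has in their place "T_tool_cam" (4x4, takes a point from camera to tool coordinates, whose origin is the TCP and whose axes are the flange's). Camera axes: x right, y down, z forward; pixel columns grow to the right and rows downward; lengths in m; the calibration is good to about 2 mm. A picture is of the moment at which its call begins: read the wrist's pose just before it. camera_model takes no time and is no camera call.
- arm.finish_job(): hands the job in, once; it reports no verdict.
The state is a dict: "t": time; "joints": joint angles; "qvel": joint speeds; "joint_efforts": joint torques, N m; "eef_pos": TCP position; "tcp_rot": TCP orientation; "ft_force": force on the tool from outside, world axes, zero at the start; "ft_torque": the same for the moment, N m; "finger_gap": finger opening in m.
Only numpy, scipy, OpenCV 4.12 (cv2) and the standard library are available. Lean on these libraries where they do the work, as an engineer would, in place of code of your own. Each camera call takes 0.05 s, during which the arm holds its last target. There are 200 camera calls.

## Working session

There is one attempt and no reset: what is moved stays moved. The work goes in short steps, Python scripts to look and compute and a tool call to move; the robot and the scene stay as the last step left them, time stands still between calls to the robot, and variables do not carry over. Pictures are saved under pics/ and viewed, about 8 in all and at most 12, crops included, and the job is handed in when it is done.

Besides the shell and the picture viewer there is one more tool, called after "Request:" as name(argument=value, ...) on one line, values as JSON. drive_tool: Moves the arm, as the interface text tells. Its arguments: {"type":"object","properties":{"deltas":{"type":"array","items":{"type":"array"}}},"required":["deltas"]}

```bash
mkdir -p pics; python3 - <<'E'
from bench import arm
import cv2,json
print(arm.sense())
for n in ("top","side"):
    im=arm.camera(n); cv2.imwrite(f"pics/{n}0.png",im[:,:,::-1]); m=arm.camera_model(n); print(n,m)
print(arm.camera_model("wrist"),arm.grasp_offset)
E
```

```text
{'t': 0.0, 'joints': array([-7.53488804e+01,  2.05967577e+01,  8.65963972e+01,  2.58612894e-05,
        7.29085400e+01, -6.59628516e+00]), 'qvel': array([ 0.00781862,  0.03860893,  0.12081534, -0.00337343,  0.07290974,
       -0.05985806]), 'joint_efforts': array([-1.55822559e-03, -5.15370405e+01, -2.70725244e+01,  6.74373494e-02,
        3.54260893e-02, -1.18399307e-04]), 'eef_pos': array([ 0.21724568, -0.5585737 ,  0.22183903]), 'tcp_rot': array([-1.79898981e+02, -1.17064986e-02,  2.12473868e+01]), 'ft_force': array([-0.49126252, -1.18166248, -0.31697322]), 'ft_torque': array([-0.01618576, -0.06004629,  0.01436672]), 'finger_gap': 0.08777772476747399}
top {'fx': 468.2889401083742, 'fy': 468.2889401083742, 'cx': 319.9628499919798, 'cy': 201.71724729700608, 'k1': -0.08183322946876442, 'view': array([[ 0.00908702, -0.99941533, -0.03296109, -0.00946157],
       [-0.98935887, -0.00419907, -0.14543516,  0.58234612],
       [ 0.14521173,  0.03393191, -0.98881858,  1.00887194],
       [ 0.        ,  0.        ,  0.        ,  1.        ]])}
side {'fx': 412.39093164098347, 'fy': 412.39093164098347, 'cx': 319.27903763119724, 'cy': 190.6924312964889, 'k1': -0.11085000557217027, 'view': array([[-0.95200998, -0.30604664,  0.00352855,  0.51011806],
       [-0.14695617,  0.44695851, -0.88240125,  0.18376414],
       [ 0.26847882, -0.84057334, -0.47048441,  0.76015149],
       [ 0.        ,  0.        ,  0.        ,  1.        ]])}
{'fx': 293.50359091872537, 'fy': 293.50359091872537, 'cx': 321.6891264363953, 'cy': 197.70791492095887, 'k1': -0.006490012285811684, 'T_tool_cam': array([[-4.58248785e-04, -9.63291031e-01, -2.68458896e-01,
         7.29590392e-02],
       [ 9.99999889e-01, -4.12343956e-04, -2.27377451e-04,
         1.06588148e-04],
       [ 1.08333256e-04, -2.68458970e-01,  9.63291114e-01,
        -1.63160173e-01],
       [ 0.00000000e+00,  0.00000000e+00,  0.00000000e+00,
         1.00000000e+00]])} 0.0187
```

View pics/top0.png

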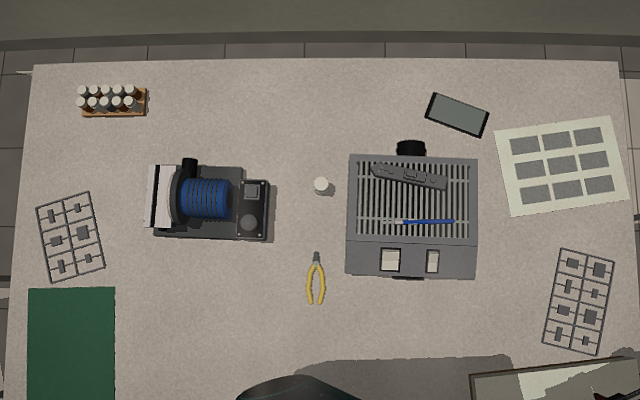

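View pics/side0.png

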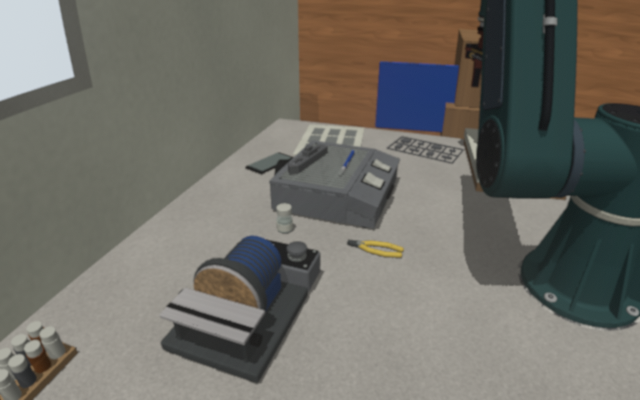

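The extractor is on the right in the top view: power rocker about (390,260), speed about (433,261). The sander is on the left, with the key about (254,190) and the stop button about (249,222). I'll enlarge both areas.

```bash
python3 - <<'E'
import cv2,numpy as np
im=cv2.imread("pics/top0.png")
a=cv2.resize(im[140:290,340:490],None,fx=4,fy=4,interpolation=cv2.INTER_CUBIC)
b=cv2.resize(im[170:245,225:275],None,fx=4,fy=4,interpolation=cv2.INTER_CUBIC)
c=np.zeros((600,800,3),np.uint8); c[:,:600]=a; c[:300,600:]=b
cv2.imwrite("pics/crop0.png",c)
E
```

```text
(no output)
```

View pics/crop0.png

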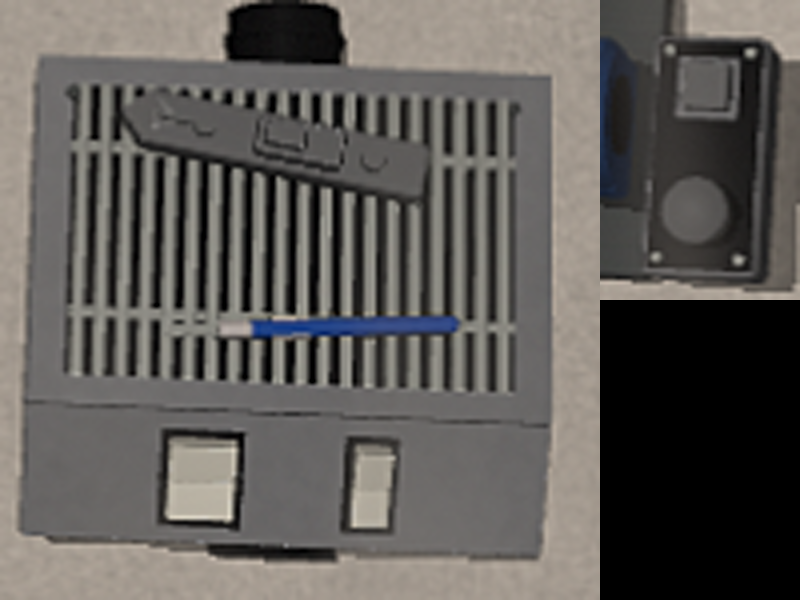

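```bash
cat > h.py <<'E'
import numpy as np
from bench import arm
from scipy.optimize import least_squares
M=arm.camera_model("top")
def proj(P):
    P=np.atleast_2d(P); c=P@M["view"][:3,:3].T+M["view"][:3,3]
    s=c[:,:2]/c[:,2:]; s=s*(1+M["k1"]*(s**2).sum(1,keepdims=True))
    return s*[M["fx"],M["fy"]]+[M["cx"],M["cy"]]
def world(T,p):
    c,s=np.cos(T[2]),np.sin(T[2]); p=np.atleast_2d(p)
    return np.c_[T[0]+c*p[:,0]-s*p[:,1],T[1]+s*p[:,0]+c*p[:,1],p[:,2]]
def fit(loc,px,x0):
    r=least_squares(lambda T:(proj(world(T,loc))-px).ravel(),x0); print(np.round(r.x,4),np.round(r.fun.reshape(-1,2),1).tolist()); return r.x
E
python3 - <<'E'
from h import *
X=np.array
# extractor: deck corners, fold ends, panel near corners, valleys
loc=X([[.13,.14,.085],[.13,-.14,.085],[-.0624,.14,.085],[-.0624,-.14,.085],[-.13,.14,.067],[-.13,-.14,.067],[-.0978,.045,.0828],[-.0978,-.045,.0828]])
uv=X([[40,57],[551,76],[25,401],[548,425],[20,533],[540,558],[203,483],[371,489]])
E=fit(loc,uv/4+[339.6,139.6],[.6,-.2,0])
far=X([[-.0843,.045,.0905],[-.0843,-.045,.0905]])
print("far pts",world(E,far).round(4),"centre+6mm",world(E,X([[-.0978+.006,.045,0],[-.0978+.006,-.045,0]])).round(4))
# sander: key, stop
S=fit(X([[.02,-.099,.07],[-.05,-.099,.085]]),X([[104,82],[95,210]])/4+[224.6,169.6],[.6,.3,0])
print("key",world(S,X([[.02,-.099,.07]])).round(4),"stop",world(S,X([[-.05,-.099,.085]])).round(4))
# independent: switch box top screws/corners assumed 66 x 136 around key/stop
E
```

```text
[ 0.5489 -0.2049 -0.0395] [[-0.3, -1.0], [0.2, -0.3], [-0.2, 1.1], [0.9, 0.9], [-0.4, 0.1], [0.2, -0.3], [-0.5, -0.6], [0.1, -0.2]]
far pts [[ 0.4664 -0.1566  0.0905]
 [ 0.4629 -0.2465  0.0905]] centre+6mm [[ 0.4589 -0.1563  0.    ]
 [ 0.4554 -0.2462  0.    ]]
[ 5.824e-01  2.460e-01 -4.000e-04] [[-0.0, 0.6], [0.0, -0.6]]
key [[0.6023 0.147  0.07  ]] stop [[0.5323 0.147  0.085 ]]
```

Request:
drive_tool(deltas=[[0,[24.2,40.2,-5.0],[0,0,-0.41]],[0,[24.2,40.2,-5.0],[0,0,-0.41]],[0,[24.2,40.2,-5.0],[0,0,-0.41]],[0,[24.2,40.2,-5.0],[0,0,-0.41]],[0,[24.2,40.2,-5.0],[0,0,-0.41]],[0,[24.2,40.2,-5.0],[0,0,-0.41]],[0,[24.2,40.2,-5.0],[0,0,-0.41]],[0,[24.2,40.2,-5.0],[0,0,-0.41]],[0,[24.2,40.2,-5.0],[0,0,-0.41]],[0,[24.2,40.2,-5.0],[0,0,-0.41]],[0,[24.2,40.2,-5.0],[0,0,-0.41]],[0,[24.2,40.2,-5.0],[0,0,-0.41]],[0,[24.2,40.2,-8.0],[0,0,-0.41]],[0,[24.2,40.2,-8.0],[0,0,-0.41]],[0,[24.2,40.2,-8.0],[0,0,-0.41]],[0,[24.2,40.2,-8.0],[0,0,-0.41]]])

```text
t: 1.43
eef_pos: [0.4589, -0.157, 0.1422]
tcp_rot: [-179.9, 0.0, -2.3]
ft_force: [0.5, 0.4, 0.5]
finger_gap: 0.0003
```

```bash
cat >> h.py <<'E'
from scipy.spatial.transform import Rotation as R
W=arm.camera_model("wrist")
def wproj(P,s):
    Rt=R.from_euler("xyz",s["tcp_rot"],degrees=True).as_matrix(); T=W["T_tool_cam"]
    c=((np.atleast_2d(P)-s["eef_pos"])@Rt-T[:3,3])@T[:3,:3]
    q=c[:,:2]/c[:,2:]; q=q*(1+W["k1"]*(q**2).sum(1,keepdims=True))
    return q*[W["fx"],W["fy"]]+[W["cx"],W["cy"]]
E
python3 - <<'E'
from h import *
import cv2
s=arm.sense(); print(s["t"],s["eef_pos"],s["tcp_rot"],s["ft_force"],s["finger_gap"])
im=arm.camera("wrist")[:,:,::-1].copy()
E=[.5489,-.2049,-.0395]
P=world(E,[[-.0978,.045,.0828],[-.0978,-.045,.0828],[-.0843,.045,.0905],[-.0843,-.045,.0905]])
for u,v in wproj(P,s): cv2.drawMarker(im,(int(round(u)),int(round(v))),(0,0,255),0,8,1)
print(wproj(np.r_[P,[s["eef_pos"]]],s).round(1).tolist())
cv2.imwrite("pics/w1.png",im)
E
```

```text
1.4333 [ 0.45891825 -0.15695011  0.14221429] [-1.79893019e+02  3.45529982e-02 -2.27887290e+00] [0.484889   0.42120907 0.48307582] 0.00034503885928973874
[[320.8, 218.1], [432.9, 218.0], [320.7, 204.8], [438.3, 204.7], [321.4, 241.8]]
```

View pics/w1.png

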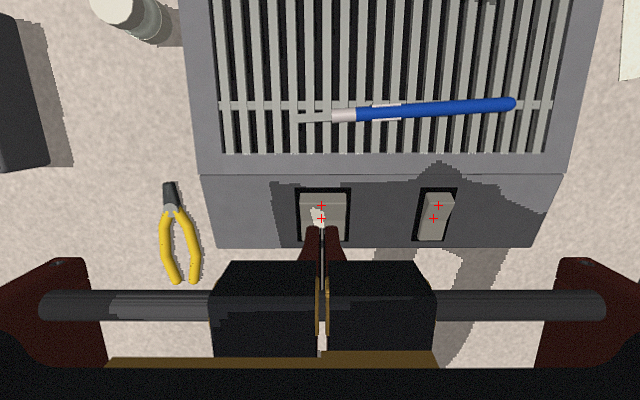

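```bash
python3 - <<'E'
import cv2
im=cv2.imread("pics/w1.png")
cv2.imwrite("pics/w1c.png",cv2.resize(im[165:275,275:475],None,fx=4,fy=4,interpolation=cv2.INTER_CUBIC))
E
```

```text
(no output)
```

View pics/w1c.png

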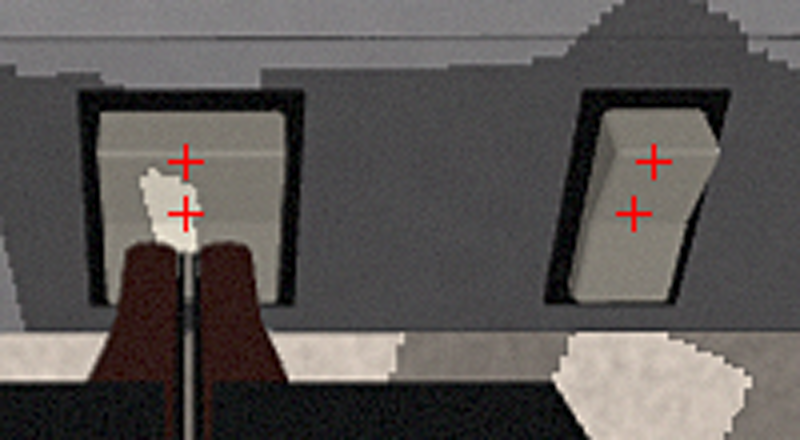

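```bash
python3 - <<'E'
from h import *
s=dict(eef_pos=np.array([.45892,-.15695,.14221]),tcp_rot=[-179.893,.0346,-2.279])
t=np.radians(15)
def L(u,h,y): return [-.096+u*np.cos(t)-h*np.sin(t),y,.076+u*np.sin(t)+h*np.cos(t)]
f=.022*np.cos(.28); h=.007+.022*np.sin(.28)
loc=np.array([L(f,h,.063),L(f,h,.027),L(-.022,.007,.027),L(f,h,-.035),L(f,h,-.055),L(-.022,.007,-.035),L(-.022,.007,-.055),L(0,.007,-.055)])
px=np.array([[97,152],[287,152],[278,302],[612,152],[718,152],[570,300],[675,302],[690,220]])/4+[274.6,164.6]
r=least_squares(lambda T:(wproj(world(T,loc),s)-px).ravel(),[.5489,-.2049,-.0395])
print(r.x.round(4),r.fun.reshape(-1,2).round(1).tolist()); E=r.x
for y in(.045,-.045): print("valley",world(E,L(0,.007,y)).round(4),"p15 off/on",world(E,L(.015*np.cos(.28),.007+.015*np.sin(.28),y)).round(4),world(E,L(.015,.007,y)).round(4))
E
```

```text
[ 0.547  -0.2052 -0.0297] [[-0.7, -0.1], [-0.2, -0.6], [-0.1, 1.8], [1.2, -1.4], [1.4, -1.6], [0.5, 1.6], [-2.0, 0.9], [-0.4, -0.1]]
valley [[ 0.4506 -0.1573  0.0828]] p15 off/on [[ 0.4635 -0.1577  0.0905]] [[ 0.4651 -0.1577  0.0866]]
valley [[ 0.4479 -0.2472  0.0828]] p15 off/on [[ 0.4608 -0.2476  0.0905]] [[ 0.4624 -0.2477  0.0866]]
```

Request:
drive_tool(deltas=[[0,[-0.37,-0.05,-1.5],[0,0,0.0]],[0,[-0.37,-0.05,-4.0],[0,0,0]],[0,[-0.37,-0.05,-4.8],[0,0,0]],[0,[-0.37,-0.05,-5.1],[0,0,0]],[0,[-0.37,-0.05,-5.3],[0,0,0]],[0,[-0.37,-0.05,-5.4],[0,0,0]],[0,[-0.37,-0.05,-5.5],[0,0,0]],[0,[-0.37,-0.05,-5.55],[0,0,0]],[0,[-0.37,-0.05,-5.55],[0,0,0]]])

```text
t: 2.23
eef_pos: [0.457, -0.1584, 0.088]
tcp_rot: [-180.0, -0.2, -2.3]
ft_force: [0.8, 0.7, 4.5]
finger_gap: 0.0001
```

Request:
drive_tool(deltas=[[0,[-0.1,0.05,-0.1],[0,0,0]],[0,[-0.1,0.05,-0.2],[0,0,0]],[0,[-0.1,0.05,-0.3],[0,0,0]],[0,[-0.1,0.05,-0.3],[0,0,0]]])

```text
t: 2.57
eef_pos: [0.4572, -0.1585, 0.0861]
tcp_rot: [179.9, -0.3, -2.3]
ft_force: [-0.2, 0.6, 12.7]
finger_gap: 0.0004
```

Request:
drive_tool(deltas=[[0,[0,0,-0.15],[0,0,0]],[0,[0,0,-0.25],[0,0,0]],[0,[0,0,-0.25],[0,0,0]]])

```text
t: 2.82
eef_pos: [0.4575, -0.1585, 0.0856]
tcp_rot: [179.9, -0.4, -2.3]
ft_force: [-4.9, 3.1, 29.3]
finger_gap: 0.0004
```

Request:
drive_tool(deltas=[[0,[0,0,1.5],[0,0,0]],[0,[0,0,4.5],[0,0,0]],[0,[-0.45,-3,5.6],[0,0,0]],[0,[-0.45,-6,5.6],[0,0,0]],[0,[-0.45,-8.9,5.6],[0,0,0]],[0,[-0.45,-8.9,5.6],[0,0,0]],[0,[-0.45,-8.9,5.6],[0,0,0]]])

```text
t: 3.4
eef_pos: [0.4523, -0.2485, 0.1411]
tcp_rot: [179.9, -0.3, -2.4]
ft_force: [-0.7, 0.4, 0.2]
finger_gap: 0.0004
```

```bash
python3 - <<'E'
from h import *
import cv2
s=arm.sense(); print(s["eef_pos"],s["tcp_rot"],s["ft_force"])
im=arm.camera("wrist")[:,:,::-1].copy()
P=world([.547,-.2052,-.0297],[[-.0978,.045,.0828],[-.0978,-.045,.0828],[-.0843,-.045,.0905]])
print(wproj(P,s).round(1).tolist())
cv2.imwrite("pics/w2.png",cv2.resize(im[150:275,175:375],None,fx=4,fy=4,interpolation=cv2.INTER_CUBIC))
E
```

```text
[ 0.45228554 -0.24845577  0.14114406] [179.94538143  -0.32647209  -2.41427777] [-0.66411725  0.41732104  0.24963232]
[[207.6, 218.5], [320.1, 217.1], [319.8, 203.6]]
```

View pics/w2.png

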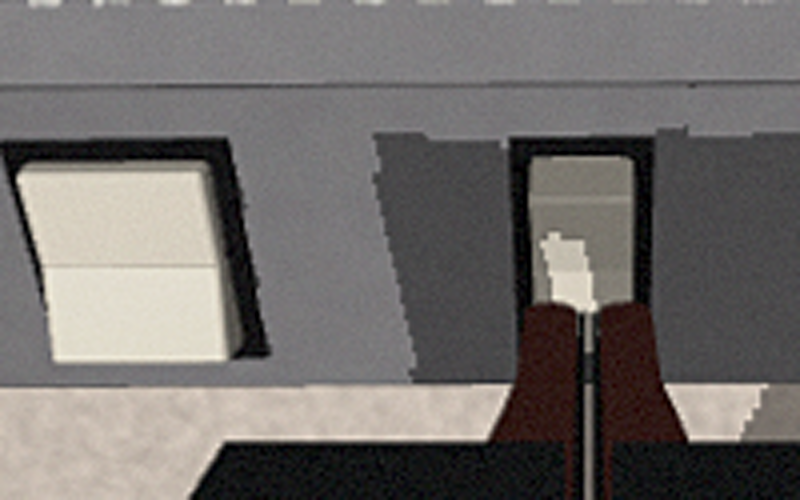

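Request:
drive_tool(deltas=[[0,[-0.05,0.1,-1.5],[0,0,0]],[0,[-0.05,0.1,-4.0],[0,0,0]],[0,[-0.05,0.1,-4.8],[0,0,0]],[0,[-0.05,0.1,-5.0],[0,0,0]],[0,[-0.05,0.1,-5.2],[0,0,0]],[0,[-0.05,0.1,-5.3],[0,0,0]],[0,[-0.05,0.1,-5.45],[0,0,0]],[0,[-0.05,0.1,-5.6],[0,0,0]],[0,[-0.05,0.1,-5.7],[0,0,0]],[0,[-0.05,0.1,-5.7],[0,0,0]]])

```text
t: 4.28
eef_pos: [0.4525, -0.2464, 0.0856]
tcp_rot: [180.0, -0.4, -2.4]
ft_force: [-0.9, 5.0, 13.9]
finger_gap: 0.0001
```

Request:
drive_tool(deltas=[[0,[0,-0.05,-0.15],[0,0,0]],[0,[0,-0.05,-0.25],[0,0,0]],[0,[0,-0.05,-0.25],[0,0,0]]])

```text
t: 4.53
eef_pos: [0.4527, -0.2464, 0.0854]
tcp_rot: [180.0, -0.5, -2.4]
ft_force: [-6.4, 7.3, 23.2]
finger_gap: 0.0007
```

Request:
drive_tool(deltas=[[0,[0,0,1.5],[0,0,0]],[0,[0,0,5],[0,0,0]],[0,[0,0,9],[0,0,0]],[0,[0,0,11.5],[0,0,0]],[0,[0,0,11.5],[0,0,0]]])

```text
t: 4.95
eef_pos: [0.4566, -0.2495, 0.2066]
tcp_rot: [179.5, -1.1, -2.4]
ft_force: [1.3, -0.4, -0.0]
finger_gap: 0.0002
```

```bash
python3 - <<'E'
from h import *
import cv2
im=arm.camera("wrist")[:,:,::-1].copy()
cv2.imwrite("pics/w3.png",cv2.resize(im[120:270,200:400],None,fx=4,fy=4,interpolation=cv2.INTER_CUBIC))
print(arm.sense()["joints"])
E
```

```text
[-36.42980892  14.47224569  98.57500624   0.23739265  66.03963771
  55.85580239]
```

View pics/w3.png

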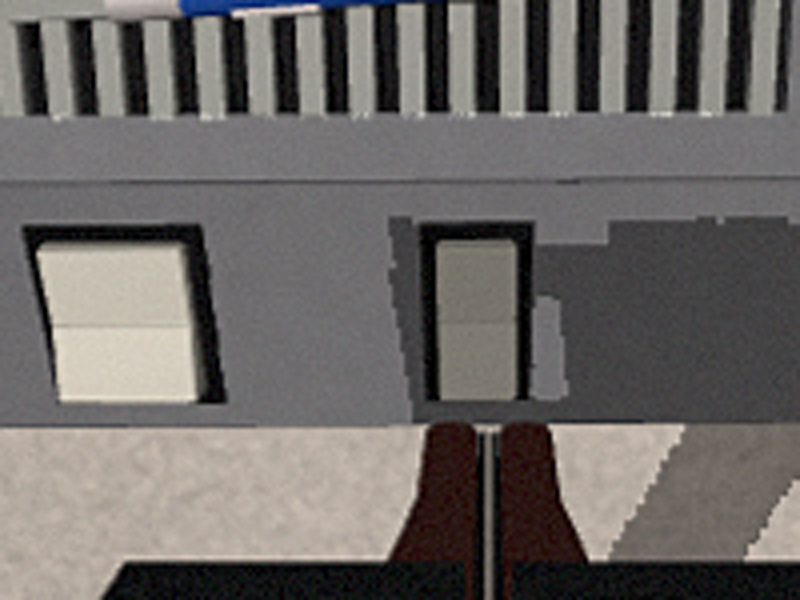

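Both rockers now show the same flipped shape, with the far half flat and the near half up. Next is the start key.

Request:
drive_tool(deltas=[[0,[14.5,39.6,0],[0,0,1.61]],[0,[14.5,39.6,0],[0,0,1.61]],[0,[14.5,39.6,0],[0,0,1.61]],[0,[14.5,39.6,0],[0,0,1.61]],[0,[14.5,39.6,0],[0,0,1.61]],[0,[14.5,39.6,0],[0,0,1.61]],[0,[14.5,39.6,0],[0,0,1.61]],[0,[14.5,39.6,0],[0,0,1.61]],[0,[14.5,39.6,0],[0,0,1.61]],[0,[14.5,39.6,0],[0,0,1.61]],[0,[14.5,39.6,0],[0,0,1.61]],[0,[14.5,39.6,0],[0,0,1.61]],[0,[14.5,39.6,0],[0,0,1.61]],[0,[14.5,39.6,0],[0,0,1.61]],[0,[14.5,39.6,-3],[0,0,1.61]],[0,[14.5,39.6,-6],[0,0,1.61]],[0,[14.5,39.6,-6],[0,0,1.61]],[0,[14.5,39.6,-6],[0,0,1.61]]])

```text
t: 6.5
eef_pos: [0.5983, 0.1469, 0.1419]
tcp_rot: [180.0, -0.8, 89.7]
ft_force: [0.6, 0.3, 0.0]
finger_gap: 0.0008
```

```bash
python3 - <<'E'
from h import *
import cv2
s=arm.sense(); print(s["eef_pos"],s["tcp_rot"],s["ft_force"],s["joints"])
im=arm.camera("wrist")[:,:,::-1].copy()
print(wproj([[.6023,.147,.07],[.5323,.147,.085]],s).round(1).tolist())
cv2.imwrite("pics/w4.png",cv2.resize(im[120:320,200:460],None,fx=3,fy=3,interpolation=cv2.INTER_CUBIC))
E
```

```text
[0.59830553 0.14688114 0.14190778] [179.96065495  -0.83617476  89.70506851] [0.60283075 0.34001389 0.04405063] [ 6.85780272 26.26302464 89.80161124  0.91925441 63.79511981  6.74809727]
[[326.8, 207.5], [238.6, 213.4]]
```

View pics/w4.png

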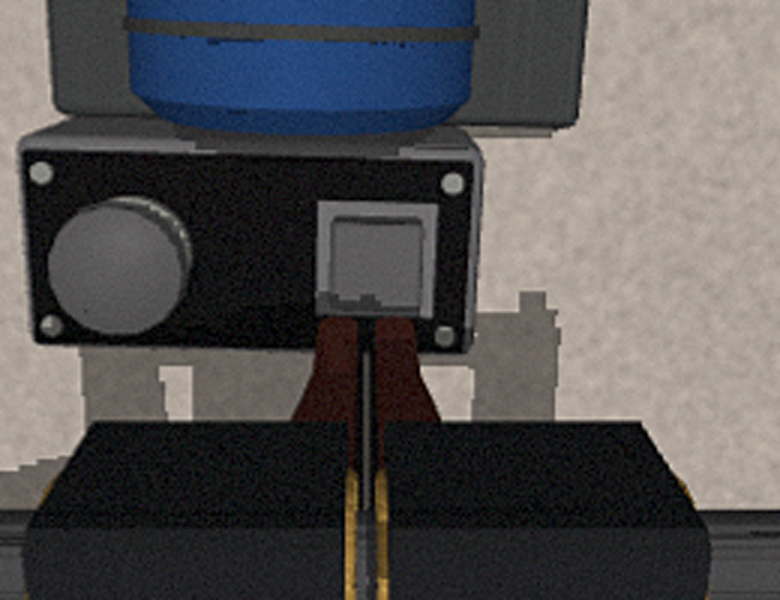

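Request:
drive_tool(deltas=[[0,[0.3,0,-2.5],[0,0,0]],[0,[0.3,0,-5.5],[0,0,0]],[0,[0.3,0,-6.6],[0,0,0]],[0,[0.3,0,-7.0],[0,0,0]],[0,[0.3,0,-7.3],[0,0,0]],[0,[0.3,0,-7.5],[0,0,0]],[0,[0.3,0,-7.7],[0,0,0]],[0,[0.3,0,-7.85],[0,0,0]],[0,[0.3,0,-7.85],[0,0,0]]])

```text
t: 7.3
eef_pos: [0.6039, 0.1472, 0.0662]
tcp_rot: [179.6, -0.9, 89.7]
ft_force: [-0.6, -1.4, 3.9]
finger_gap: 0.0007
```

Request:
drive_tool(deltas=[[0,[-0.1,0,-0.15],[0,0,0]],[0,[-0.1,0,-0.3],[0,0,0]],[0,[-0.1,0,-0.45],[0,0,0]],[0,[-0.1,0,-0.45],[0,0,0]]])

```text
t: 7.63
eef_pos: [0.604, 0.1473, 0.0649]
tcp_rot: [179.5, -0.9, 89.8]
ft_force: [-5.9, -1.2, 22.7]
finger_gap: 0.0003
```

Request:
drive_tool(deltas=[[0,[0,0,1.0],[0,0,0]],[0,[0,0,4],[0,0,0]],[0,[0,0,8],[0,0,0]],[0,[0,0,11],[0,0,0]],[0,[0,0,11],[0,0,0]],[0,[0,0,11],[0,0,0]]])

```text
t: 8.13
eef_pos: [0.6056, 0.1475, 0.1773]
tcp_rot: [179.2, -0.9, 89.8]
ft_force: [-0.6, -0.2, -0.6]
finger_gap: 0.0004
```

```bash
python3 - <<'E'
from h import *
import cv2
s=arm.sense(); print(s["t"],s["eef_pos"],s["ft_force"],abs(s["qvel"]).max())
im=arm.camera("wrist")[:,:,::-1]; t=arm.camera("top")[:,:,::-1]
t0=cv2.imread("pics/top0.png")
a=cv2.resize(im[120:320,200:460],(390,300)); b=cv2.resize(t[140:300,290:490],(400,320)); c=cv2.resize(t0[140:300,290:490],(400,320))
o=np.zeros((600,800,3),np.uint8); o[280:,:400]=b; o[280:,400:]=c; o[:280,:390]=a[:280]
o[:280,400:]=cv2.resize(t[130:270,130:330],(400,280))
cv2.imwrite("pics/end.png",o)
E
```

```text
8.1333 [0.60555715 0.14751871 0.17726019] [-0.55899546 -0.16864962 -0.6362397 ] 3.150730370453877
```

View pics/end.png

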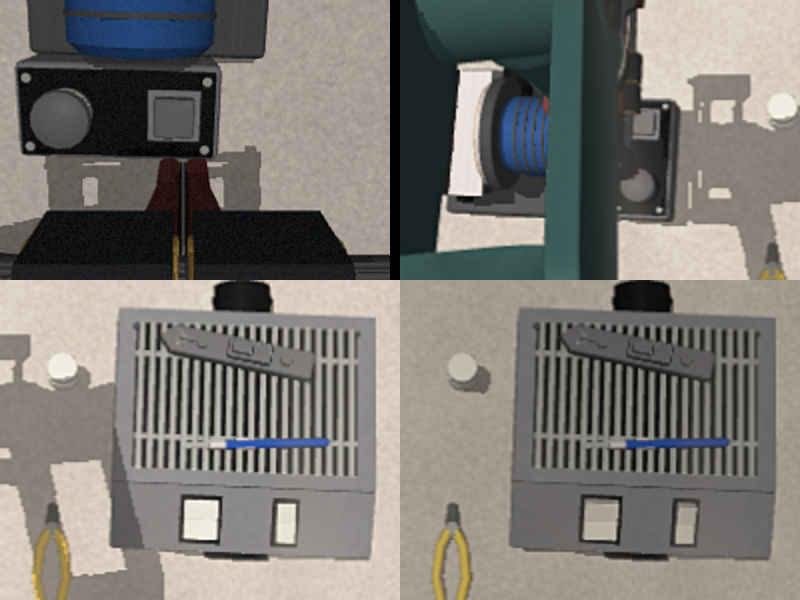

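The key is back out (wrist view, upper left), both rockers stay over, and the loose things sit where they were before. The arm is clear at z = 0.177 m.

```bash
python3 -c "
from bench import arm
print(arm.finish_job())"
```

```text
the job is handed in; nothing more can be done
None
```

The sanding corner was switched on in the order asked, and the job was handed in after about 8 s of robot time.

- **Power rocker:** I pressed the far half down to its hard stop. The push rose to 29 N with almost no further movement.
- **Speed rocker:** I pressed it the same way, to a hard stop at 23 N. The close-up afterwards shows both rockers flipped alike.
- **Start key:** I pressed it to its stop, with the tool at 64.9 mm (65 mm expected) and 23 N, then released it. The last wrist picture shows it back out.
- **Kept clear:** I stayed away from the stop button. In the before and after top pictures the hull, knife, jar and nippers look unmoved. The arm finished clear of everything at z = 0.177 m, with about zero force.

The top and wrist cameras disagreed by about 2 to 3 mm on where the extractor stood. I used the wrist fit with a small allowance, and both presses reached their stops. The tool also drifted about 2 mm in x while pressing the power rocker and the key. No check failed.

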